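Move a set gel cassette from the casting stand to the running module

TASK

Take the set glass gel cassette out of the casting stand and load it in the running module. The stand's sloping clamp knob has a left-hand thread, so first loosen it clockwise by about a quarter turn to bring its foot well clear of the glass; then lift the cassette out, stand it upright and fully down in the module's empty slot with its shorter plate toward the middle of the module, and let go. It is glass, so set it down without dropping it, and leave the clamp loose and the timer, tube rack and petri dish where they are.

Things in the scene. Friction and masses are not known exactly. Their poses are not given: they have to be found in the camera images.
- clamp_knob (a joint): turn of the clamp's knob, rad: 0 = tight, as found (a stop); grows when turned CLOCKWISE seen from above the knob, which loosens it (left-hand thread); 1.6 = loose stop. It needs about 0.2 N m, stays where left, and its steep thread raises knob and strap 5.5 mm per rad outward along the knob axis. From 1.2 on the foot is well clear of the glass.
- knob_grip (a point): centre of the knob's black wing: bar 44 mm long (own x), 11 mm thick (own y: pinch across it), 22 mm tall (own z), over a hub 27 mm wide. Own z = knob axis, outward and up, 40 degrees from vertical, leaning to the stand's -x end (the robot's left). The wing turns with the knob: tight, it is 0.75 rad anticlockwise (seen from above) of the vertical plane of the stand's slot.
- casting_stand: casting stand, fixed: grey base 158 x 64 mm, white guide posts, sloping clamp. Origin on the table below the cassette's middle; own x along the slot, away from the clamp. The foot caps 2 mm of the cassette's top corner at the -x end; pedestal, steel strap (its top 28 mm below knob_grip along the axis) and knob lie at x -45 to -135 mm, up to 135 mm above the table when loose.
- stand_seat (a point): middle of the rubber strip in the casting stand on which the cassette stands, 17 mm above the table; x along the slot, y across, z up. A U-shaped post guides each end of the cassette (its last 10 mm, up to 47 mm above this point, 1.2 mm play to each side); between the posts both faces of the glass are free.
- cassette_mid (a point): glass gel cassette, loose, 160 g: upright plate pair 100 mm wide (own x), 9 mm thick (own y), 82 mm high (own z), blue strips at the ends, pale gel between; point at its centre, 41 mm above its lower edge. Its +y plate is full height (white band at the top), its -y plate ends 9 mm lower. At the start it stands on stand_seat, its axes along the stand's.
- short_face (a point): point on the outer face of the shorter plate, 4.5 mm from cassette_mid toward the cassette's own -y
- module: running module, fixed: white base 138 x 86 mm, white U-shaped guides, clear low core in the middle, a red and a black jack (up to 74 mm above the table). Origin on the table under its middle; own x along its two slots; the empty slot is 21 mm to +y, the other, 21 mm to -y, holds a grey dam (61 mm high).
- slot_seat (a point): middle of the floor of the module's empty slot, 12 mm above the table, where the middle of the cassette's lower edge belongs; x along the slot, z up; the module's middle is to -y. Slot 104 mm long, 11.5 mm wide between guides at its ends (last 10 mm) that rise 50 mm above this point; flared mouths above them (to 58 mm) widen it 4 mm each way. Core and dam rise to 49 mm.
- timer_mid (a point): small white bench timer with three coloured keys, loose bystander, 62 x 66 x 19 mm; its centre
- rack_mid (a point): green microtube rack, loose bystander, 62 x 145 x 44 mm; its centre
- petri_mid (a point): petri dish with red medium, loose bystander, 89 mm across, 15 mm high; its centre

How it is judged:
On the way, in this order (a step that is already met when the one before it is completed fails the run):
1. the clamp knob has been turned clockwise by more than 1.2 rad while the cassette still stands in the casting stand (value of joint clamp_knob above 1.2 rad and horizontal distance between cassette_mid and stand_seat below 0.008 m and z of cassette_mid in the frame of stand_seat below 0.046 m), for 0.2 s.
2. the cassette has been lifted out above the stand's guide posts in the fingers (z of cassette_mid in the frame of stand_seat above 0.086 m and contact force between the fingers and cassette above 0.5 N), for 0.1 s.
At the end, for the whole second after the job is handed in: The cassette stands released, at rest, fully down in the module's empty slot: centre within 7 mm of the slot's middle and 37 to 44 mm above its floor, upright within 0.08 rad, along the slot within 0.1 rad, shorter plate facing the module's middle; the knob still loose (over 1.0 rad) (horizontal distance between cassette_mid and slot_seat below 0.007 m and z of cassette_mid in the frame of slot_seat between 0.037 and 0.044 m and angle between cassette_mid's own z axis and vertical below 0.08 rad and angle between the x axis of cassette_mid and the x axis of slot_seat, either way round below 0.1 rad and y of short_face in the frame of slot_seat below 0 m and linear speed of cassette below 0.02 m/s and value of joint clamp_knob above 1 rad); the robot touches nothing.
It fails at once if the cassette is dropped (falls faster than 0.4 m/s with no finger on it) (contact force between the fingers and cassette below 0.1 N and linear speed of cassette above 0.4 m/s).
It fails at once if the timer, the tube rack or the petri dish is moved by more than 30 mm (distance of any of timer_mid, rack_mid, petri_mid from where it was at the start of the episode above 0.03 m).
It also fails if it takes over 58 s, if anything falls off the work surface, if the arm or the gripper's body presses on something with over 40 N, if the wrist force passes 120 N, or if a joint passes its speed limit or range.

ROBOT

A 6-joint arm with a two-finger parallel gripper is mounted at the origin on a cart in front of the work surface, level with it; the furniture and walls round the work are solid. World frame = base frame: x ahead of the robot, y to its left, z up, the work surface at z = 0. Lengths are in m, angles in rad, forces in N, time in s.
With the tool pointing down it reaches from about 0.225 to 0.725 m from the base axis. Payload 3.1 kg.
Tool frame: the origin (TCP) lies on the centre line of the jaws, within the pads' length; the fingertips stand 22 mm ahead of it and the grasp point (between the pads) lies 3 mm ahead of it; z points along the fingers, y is the line along which they close (so a half turn about z gives the same grasp; the last joint's range is limited). The gripper opens to 85 mm and grips with 20 to 120 N. Pads are 22 mm wide; open, the fingers measure 114 mm over their backs; the gripper's body (76 mm by 85 mm) begins 54 mm behind the grasp point. The pads swing forward as they close: fully open they stand 13 mm farther back than shut.
Start: joints at [-1.276, 0.048, 0.099, 1.622, 0, 1.443], TCP at [0.215, -0.479, 0.253] pointing down, gripper open.
Joint ranges: [-2.91, 2.91], [-0.99, 1.94], [-1.21, 1.42], [-2.12, 2.29], [-1.49, 1.47], [-3.14, 3.14]. Speed limits (rad/s): [2.79, 2.79, 3.14, 3.14, 3.14, 3.14].

INTERFACE

Orientations are given as a rotation vector (axis times angle).
In Python, from plant import ctrl, eyes gives the robot as it stands.
- The arm moves only by the tool step_arm, never from a script. Its argument "increments" is a list of rows, each an object with "xyz": the shift along the tool's x, y, z as a fraction of full scale, a list of three; "yaw": the turn about the tool's z as a fraction of full scale; "claw": the closure, from 0 (fully open) to 1 (shut). A call has 1 to 12 rows; each row shifts and turns the commanded pose from where the row before left it, along the tool's axes as they then stand; what a row does not reach is not made up. Full scale, the value 1, is 4 cm for a shift and 6 degrees for a turn. A row lasts 1/10 s, in which the tool goes at most 50 mm and 8.59 degrees, less where a joint would pass 70% of its speed; a pose out of reach is approached as far as the arm can. A call with a number of a shift or a turn outside -1 to 1 is refused whole. A call with a gripper value outside its range is refused whole. The fingers move at their own pace and stop on an object; "newtons" is the grip in N (left out, the last holds). Time passes only in rows, so rows that do not move let the fingers close. It gives the time, the measured TCP pose, the force, the opening and the grip force at its end, in the units of the state.
- ctrl.state(): the state, without advancing time (a new reading comes with each control period).
- eyes.snapshot(name): name is "scene" or "top" or "wrist"; returns the picture (480x640x3 uint8, red, green, blue); there is no depth.
- eyes.calibration(name): a dict with "K" (3x3 intrinsics, pixels), "k1" (the pictures are not rectified: a ray, as slopes to the right and down, at radius r is drawn at 1 + k1 r^2 times it, then the intrinsics apply), "rvec" (rotation vector, rad) and "tvec" (3), from world to camera coordinates, as OpenCV has them. Camera axes: x right, y down, z forward; pixel columns grow to the right and rows downward; lengths in m; the calibration is good to about 2 mm. A picture is of the moment at which its call begins: read the wrist's pose just before it. calibration takes no time and is no camera call; for the wrist camera it gives the pose at the moment of the call.
- ctrl.job_done(): hands the job in; it is judged then, once.
The state is a dict: "clock": time; "joint_positions": joint angles; "qvel": joint speeds; "joint_torque": joint torques, N m; "tcp_pos": TCP position; "ee_rot": TCP orientation; "force": force on the tool from outside, world axes, zero at the start; "torque": the same for the moment, N m; "width": opening from 0.0 (shut) to 1.0 (fully open); "grasp_force": force on a finger pad.
Only numpy, scipy, OpenCV 4.12 (cv2) and the standard library are available. Lean on these libraries where they do the work, as an engineer would, in place of code of your own. Each camera call takes 0.05 s, during which the arm holds its last target. There are 200 camera calls.

## Working session

There is one attempt and no reset: what is moved stays moved. The work goes in short steps, Python scripts to look and compute and a tool call to move; the robot and the scene stay as the last step left them, time stands still between calls to the robot, and variables do not carry over. Pictures are saved under pics/ and viewed, at most 10 in all, crops included, and the job is handed in when it is done.

Besides the shell and the picture viewer there is one more tool, called after "Request:" in YAML: its name, and indented under it one key for each argument. step_arm: Moves the arm, as the interface text tells. Its arguments: {"type":"object","properties":{"increments":{"type":"array"},"newtons":{"type":"number"}},"required":["increments"]}

```bash
ls; mkdir -p pics; python3 - <<'E'
from plant import ctrl, eyes
import cv2
s=ctrl.state();print(s)
for n in("scene","top"):
    c=eyes.calibration(n);print(n,c)
    cv2.imwrite(f"pics/{n}0.png",eyes.snapshot(n)[:,:,::-1])
print(eyes.calibration("wrist"))
E
```

```text
pics
{'clock': 0.0, 'joint_positions': array([-1.27584737e+00,  4.87267207e-02,  9.75450649e-02,  1.62197892e+00,
        1.41140027e-05,  1.44295729e+00]), 'qvel': array([-0.00122949, -0.0004631 , -0.00098801, -0.00131878,  0.00143109,
       -0.00178876]), 'joint_torque': array([ 3.13310165e-04, -3.38782990e+01,  3.20014822e+01,  2.05266348e-02,
       -7.38946824e-05,  5.47604788e-07]), 'tcp_pos': array([ 0.21521685, -0.47823632,  0.25210313]), 'ee_rot': array([-3.06935411e+00, -6.58683988e-01,  2.87633165e-04]), 'force': array([ 0.20026518, -0.07851636, -0.6902858 ]), 'torque': array([-0.04221902,  0.00040346,  0.00811078]), 'grasp_force': 0.0, 'width': 0.998746063631211}
scene {'K': array([[594.6602404 ,   0.        , 312.8472651 ],
       [  0.        , 594.6602404 , 245.41956184],
       [  0.        ,   0.        ,   1.        ]]), 'k1': -0.06798562167609053, 'rvec': array([ 0.97045858, -2.23293084,  1.28495298]), 'tvec': array([0.45601913, 0.29302097, 0.71783364])}
top {'K': array([[470.58879726,   0.        , 315.07346838],
       [  0.        , 470.58879726, 231.72845588],
       [  0.        ,   0.        ,   1.        ]]), 'k1': -0.007613851836196118, 'rvec': array([ 2.1651989 , -2.13168467,  0.13369904]), 'tvec': array([0.04479678, 0.58780978, 0.86415024])}
{'K': array([[357.00399988,   0.        , 324.63264708],
       [  0.        , 357.00399988, 242.67926622],
       [  0.        ,   0.        ,   1.        ]]), 'k1': -0.021083042222370126, 'rvec': array([-2.41976925,  1.56408019,  0.23981382]), 'tvec': array([-0.52340749, -0.03766034,  0.38020384])}
```

View pics/scene0.png

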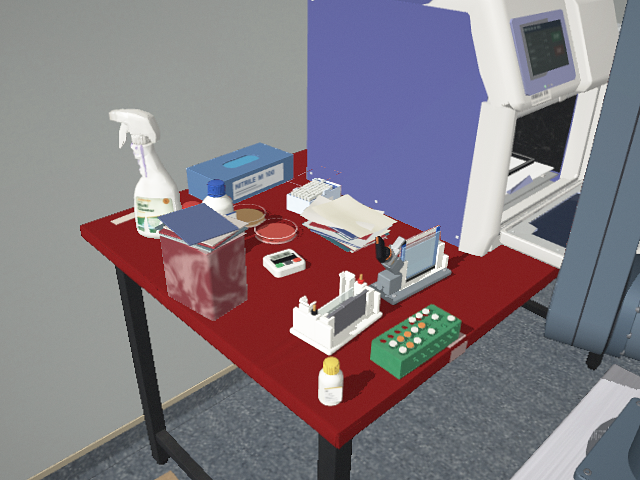

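View pics/top0.png

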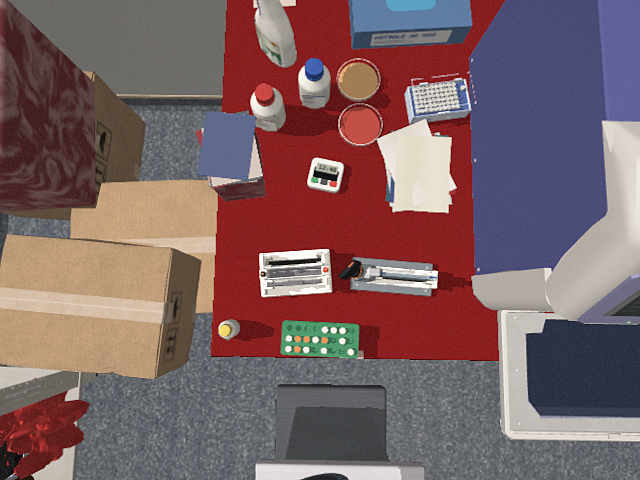

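```bash
cat > h.py <<'E'
import numpy as np, cv2
from scipy.spatial.transform import Rotation as R
def proj(c,P):
    P=np.atleast_2d(P)@cv2.Rodrigues(c["rvec"])[0].T+c["tvec"]
    s=P[:,:2]/P[:,2:]; s=s*(1+c["k1"]*(s**2).sum(1,keepdims=True))
    return s@np.diag(np.diag(c["K"])[:2])+c["K"][:2,2]
def back(c,uv,z):
    uv=np.atleast_2d(uv).astype(float); d=(uv-c["K"][:2,2])/np.diag(c["K"])[:2]; s=d.copy()
    for _ in range(20): s=d/(1+c["k1"]*(s**2).sum(1,keepdims=True))
    M=cv2.Rodrigues(c["rvec"])[0]; r=np.c_[s,np.ones(len(s))]@M; o=-M.T@c["tvec"]
    return o+r*((z-o[2])/r[:,2])[:,None]
E
python3 - <<'E'
from h import *
from plant import eyes
t=eyes.calibration("top")
print(back(t,[[315,175],[320,338],[360,124]],0.02))
print("tcp",proj(t,[[.215,-.479,.25],[0,0,0]]))
print(back(t,[[352,290],[434,295],[437,263],[262,297],[330,293]],0.01))
a=cv2.imread("pics/top0.png")[235:315,250:450]; b=cv2.imread("pics/scene0.png")[220:360,280:470]
a=cv2.resize(a,(800,320),interpolation=2); b=cv2.resize(b,None,fx=2,fy=2,interpolation=2)
o=np.zeros((600,800,3),np.uint8);o[:320]=a;o[320:600,:380]=b;cv2.imwrite("pics/c1.png",o)
E
```

```text
[[ 0.70372324  0.05613535  0.02      ]
 [ 0.38560462  0.04147962  0.02      ]
 [ 0.81082996 -0.03317904  0.02      ]]
tcp [[698.32780649 486.17208211]
 [339.38193581 550.69677348]]
[[ 0.47744194 -0.01958546  0.01      ]
 [ 0.47029355 -0.17907134  0.01      ]
 [ 0.53266269 -0.1860101   0.01      ]
 [ 0.46108278  0.15560359  0.01      ]
 [ 0.47095578  0.02322395  0.01      ]]
```

View pics/c1.png

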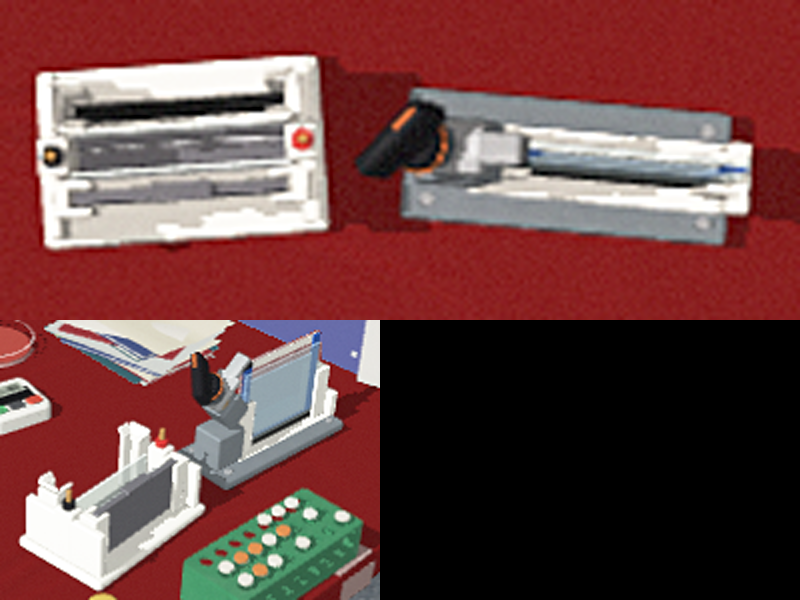

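```bash
cat >> h.py <<'E'
def plan(s,tgt,yaw_y=None):
    """rows-of-full-scale needed: shift along tool axes, yaw (deg) to bring tool y line to heading yaw_y (deg, mod 180)"""
    M=R.from_rotvec(s["ee_rot"]).as_matrix()
    d=M.T@(np.array(tgt)-s["tcp_pos"])/0.04
    h=np.degrees(np.arctan2(M[1,1],M[0,1]))
    print("tcp",s["tcp_pos"].round(4),"y heading %.1f"%h,"tiltz",M[:,2].round(3),"q6 %.2f"%s["joint_positions"][5],"t",round(s["clock"],2))
    print("shift units",d.round(3), end=" ")
    if yaw_y is not None:
        e=(yaw_y-h+90)%180-90; print("yaw units %.3f (world %.1f deg)"%(-e/6,e), end="")
    print()
E
python3 - <<'E'
from h import *
from plant import eyes,ctrl
t=eyes.calibration("top");w=eyes.calibration("wrist");s=ctrl.state()
Mw=cv2.Rodrigues(w["rvec"])[0];c=-Mw.T@w["tvec"];M=R.from_rotvec(s["ee_rot"]).as_matrix()
print("tool axes\n",M.round(3),"cam in tool",M.T@(c-s["tcp_pos"]),"cam axes in tool\n",(M.T@Mw.T).round(3))
z=lambda L:np.array(L)/4+[250,235]
S=back(t,z([[413,87],[402,215],[725,243],[730,115]]),.01);Q=back(t,z([[37,70],[47,247],[328,228],[320,57]]),.01)
print(S.round(4),S.mean(0),"\n",Q.round(4),Q.mean(0))
plan(s,[.40,-.03,.36],90)
E
```

```text
tool axes
 [[ 0.912  0.41  -0.001]
 [ 0.41  -0.912  0.002]
 [ 0.    -0.002 -1.   ]] cam in tool [ 0.07640889 -0.00034652 -0.12071259] cam axes in tool
 [[-0.    -0.955 -0.296]
 [ 1.     0.    -0.   ]
 [ 0.    -0.296  0.955]]
[[ 0.5424 -0.0217  0.01  ]
 [ 0.4798 -0.0166  0.01  ]
 [ 0.4688 -0.1737  0.01  ]
 [ 0.5311 -0.1772  0.01  ]] [ 0.50551565 -0.09729539  0.01      ] 
 [[0.548  0.1637 0.01  ]
 [0.4616 0.1561 0.01  ]
 [0.473  0.0194 0.01  ]
 [0.5565 0.0242 0.01  ]] [0.50975144 0.0908571  0.01      ]
tcp [ 0.2153 -0.4783  0.2522] y heading -65.8 tiltz [-0.001  0.002 -1.   ] q6 1.44 t 0.1
shift units [ 8.811 -8.331 -2.674] yaw units 4.037 (world -24.2 deg)
```

Request:
step_arm:
  increments:
    - {"xyz": [0.3,-0.4,0],"yaw": 0,"claw": 0}
    - {"xyz": [0.54,-0.71,-0.1],"yaw": 0,"claw": 0}
    - {"xyz": [0.54,-0.71,-0.1],"yaw": 0,"claw": 0}
    - {"xyz": [0.54,-0.71,0],"yaw": 0,"claw": 0}
    - {"xyz": [0.54,-0.71,0],"yaw": 0,"claw": 0}
    - {"xyz": [0.54,-0.71,0],"yaw": 0,"claw": 0}
    - {"xyz": [0.54,-0.71,0],"yaw": 0,"claw": 0}
    - {"xyz": [0.54,-0.71,0],"yaw": 0,"claw": 0}
    - {"xyz": [0.24,-0.3,0],"yaw": 0.54,"claw": 0}
    - {"xyz": [0,0,0],"yaw": 1,"claw": 0}
    - {"xyz": [0,0,0],"yaw": 1,"claw": 0}
    - {"xyz": [0,0,0],"yaw": 1,"claw": 0}

```text
clock: 1.3
tcp_pos: [0.2798, -0.2005, 0.2609]
ee_rot: [-3.14, -0.076, 0.001]
force: [0.5, -0.1, 0.1]
width: 1.001
grasp_force: 0.0
```

```bash
python3 - <<'E'
from h import *
from plant import eyes,ctrl
s=ctrl.state();plan(s,[.41,-.03,.27],-90);print(s["force"])
E
```

```text
tcp [ 0.2798 -0.2005  0.2609] y heading -87.2 tiltz [-0.001  0.001 -1.   ] q6 2.28 t 1.3
shift units [ 3.458 -4.101 -0.228] yaw units 0.464 (world -2.8 deg)
[ 0.53624722 -0.05790517  0.0508158 ]
```

Request:
step_arm:
  increments:
    - {"xyz": [0.4,-0.45,0],"yaw": 0,"claw": 0}
    - {"xyz": [0.6,-0.73,0],"yaw": -0.2,"claw": 0}
    - {"xyz": [0.6,-0.73,0],"yaw": -0.2,"claw": 0}
    - {"xyz": [0.6,-0.73,0],"yaw": 0,"claw": 0}
    - {"xyz": [0.6,-0.73,0],"yaw": 0,"claw": 0}
    - {"xyz": [0.6,-0.73,0],"yaw": 0,"claw": 0}
    - {"xyz": [0,0,0],"yaw": 0,"claw": 0}
    - {"xyz": [0,0,0],"yaw": 0,"claw": 0}

```text
clock: 2.1
tcp_pos: [0.4024, -0.0264, 0.2607]
ee_rot: [3.138, 0.151, -0.003]
force: [-0.2, -0.4, -0.2]
width: 1.0
grasp_force: 0.0
```

```bash
python3 - <<'E'
from h import *
from plant import eyes,ctrl
import pickle
s=ctrl.state();plan(s,[.41,-.03,.27],-90)
w=eyes.calibration("wrist");im=eyes.snapshot("wrist")[:,:,::-1].copy()
cv2.imwrite("pics/w1.png",im);pickle.dump(w,open("w1.pkl","wb"))
cv2.imwrite("pics/w1c.png",cv2.resize(im,(800,600),interpolation=cv2.INTER_CUBIC))
E
```

```text
tcp [ 0.4024 -0.0264  0.2607] y heading -84.5 tiltz [-0.002 -0.    -1.   ] q6 2.81 t 2.1
shift units [ 0.18   0.109 -0.233] yaw units 0.921 (world -5.5 deg)
```

View pics/w1c.png

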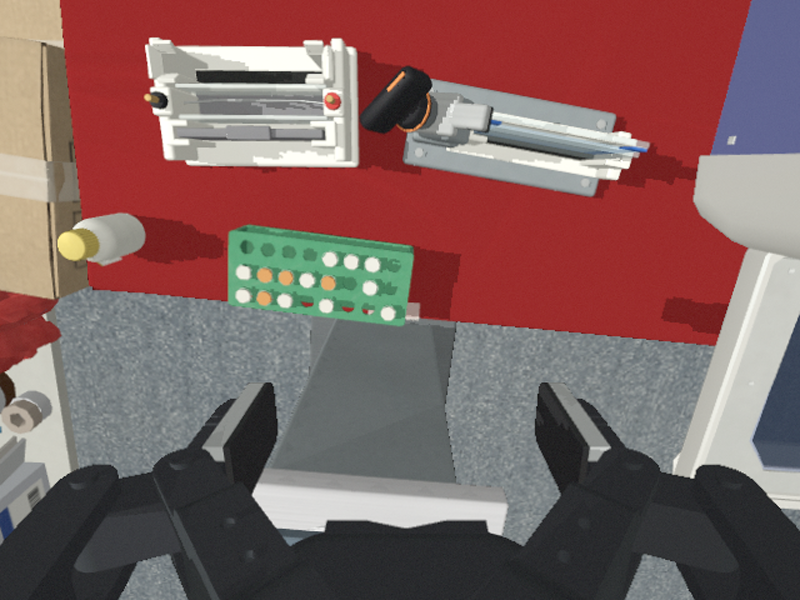

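```bash
python3 - <<'E'
from h import *
im=cv2.imread("pics/w1.png")
o=np.zeros((600,800,3),np.uint8)
a=cv2.resize(im[25:135,110:290],None,fx=2.7,fy=2.7,interpolation=cv2.INTER_CUBIC);b=cv2.resize(im[50:160,285:530],None,fx=2.7,fy=2.7,interpolation=cv2.INTER_CUBIC)
o[:297,:486]=a;o[300:597,:b.shape[1]]=b
cv2.imwrite("pics/c2.png",o)
E
```

```text
(no output)
```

View pics/c2.png

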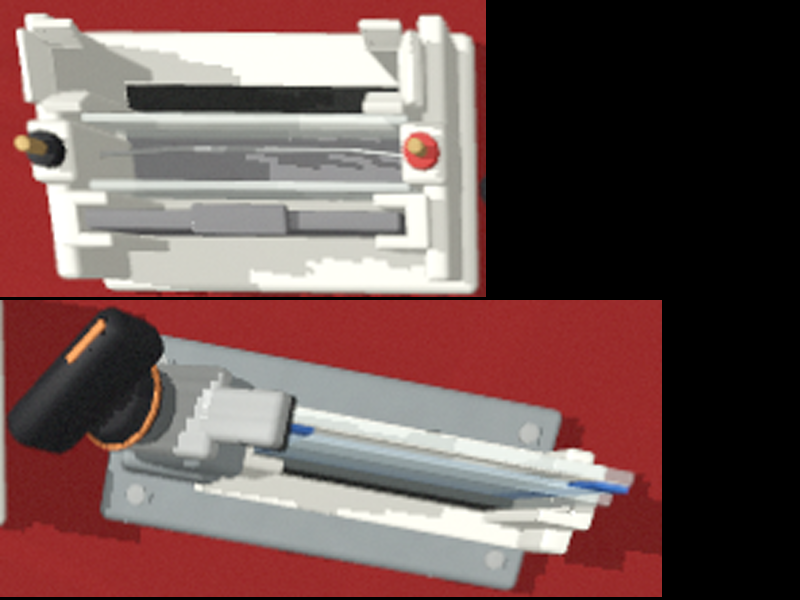

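```bash
cat > fit.py <<'E'
from h import *
import pickle
from scipy.optimize import least_squares
from plant import eyes
w=pickle.load(open("w1.pkl","rb"));t=eyes.calibration("top");sc=eyes.calibration("scene")
b=lambda L:(np.array(L,float)-[0,300])/2.7+[285,50]
a=lambda L:np.array(L,float)/2.7+[110,25]
z=lambda L:np.array(L)/4+[250,235]
def T(p,P): # p x,y,yaw
    P=np.atleast_2d(np.array(P,float)); return P@R.from_euler("z",p[2]).as_matrix().T+[p[0],p[1],0]
def rect(L,W,h): return np.array([[-L/2,W/2,h],[-L/2,-W/2,h],[L/2,-W/2,h],[L/2,W/2,h]])
# stand: base origin offset along own x unknown (clamp at -x): ox
def fs(q):
    P=T(q,rect(.158,.064,q[3])+[q[4],0,0])
    return np.r_[(proj(t,P)-z([[413,87],[402,215],[725,243],[730,115]])).ravel(),(proj(w,P)-b([[165,335],[103,515],[513,587],[560,410]])).ravel()[2:]]
# cassette +x end top: pixel constraint added
def fs2(q):
    P=T(q,[[.050,.0025,.099]]); return np.r_[fs(q),(proj(w,P)-b([[632,487]])).ravel()]
r=least_squares(fs2,[.505,-.097,np.radians(-94),.01,0]);S=r.x
print("stand",S.round(4),np.degrees(S[2]),r.fun.round(1))
def fm(q):
    P=T(q,rect(.138,.086,q[3]))
    return np.r_[(proj(t,P)-z([[37,70],[47,247],[328,228],[320,57]])).ravel(),(proj(w,P[1:])-a([[105,288],[478,290],[473,35]])).ravel()]
r=least_squares(fm,[.51,.09,np.radians(-86),.01]);Q=r.x
print("module",Q.round(4),np.degrees(Q[2]),r.fun.round(1))
def wing(k,th):
    c=np.cos(np.radians(40));s=np.sin(np.radians(40));A=np.array([-s,0,c]);e1=np.array([c,0,s]);e2=np.array([0,1,0])
    X=np.cos(th)*e1+np.sin(th)*e2;Y=-np.sin(th)*e1+np.cos(th)*e2
    G=np.array([[i,j,l] for i in(-.022,.022) for j in(-.0055,.0055) for l in(-.011,.011)])
    return T(S,np.array([k[0],0,k[1]])+G@np.array([X,Y,A]))
def fk(k):
    u=proj(w,wing(k,.75)); m=b([[10,430],[55,453],[112,308],[163,350]])
    return np.r_[u[:,0].min()-m[0,0],u[:,0].max()-m[3,0],u[:,1].max()-m[1,1],u[:,1].min()-m[2,1]]
r=least_squares(fk,[-.1,.11]);K=r.x;print("knob",K,r.fun.round(1),"world",T(S,[K[0],0,K[1]]))
pickle.dump((S,Q,K),open("fit.pkl","wb"))
if __name__=="__main__":
    im=cv2.imread("pics/w1.png");i2=cv2.imread("pics/top0.png");i3=cv2.imread("pics/scene0.png")
    def draw(im,c,P,col,f):
        im=cv2.resize(im,None,fx=f,fy=f,interpolation=cv2.INTER_CUBIC)
        for p,k in zip(P,col):
            u=((proj(c,p)+.5)*f-.5)
            for x,y in u: cv2.circle(im,(int(round(x)),int(round(y))),2,k,-1)
        return im
    cas=T(S,[[x,y,zz] for x in(-.05,.05) for y,zz in((.0045,.099),(-.0045,.09))])
    mo=T(Q,[[x,.021+y,zz] for x in(-.052,.052) for y,zz in((.00575,.062),(-.00575,.062),(.00975,.07),(-.00975,.07))])
    dam=T(Q,[[x,-.021,.012+.061] for x in(-.05,.05)])
    P=[wing(K,.75),cas,mo,dam];col=[(0,255,255),(255,0,255),(0,255,0),(255,0,0)]
    A=draw(im,w,P,col,3)
    o=np.zeros((600,800,3),np.uint8);o[:300,:540]=A[75:375,330:870];o[300:,:705]=A[165:465,855:1560]
    C=draw(i3,sc,P,col,3)[690:990,1080:1350]; o[:300,540:800]=C[:,:260]
    cv2.imwrite("pics/c3.png",o)
E
python3 fit.py
```

```text
stand [ 0.5046 -0.1131 -1.6438  0.0064 -0.0156] -94.18007074189214 [-0.4 -0.3 -0.3  0.2 -0.3  0.4  0.3 -0.3 -0.2  0.6 -0.6  1.4  0.6  1.1
  0.4 -2.2]
module [ 0.5103  0.0914 -1.4908  0.0092] -85.41857417970112 [ 0.1  0.2 -0.3 -0.2  0.1 -0.  -0.9 -1.1  0.3 -0.  -0.2  1.1  0.4 -0.5]
knob [-0.10515086  0.08436453] [-3.   2.   4.3  0.9] world [[ 0.51223241 -0.00821066  0.08436453]]
```

View pics/c3.png

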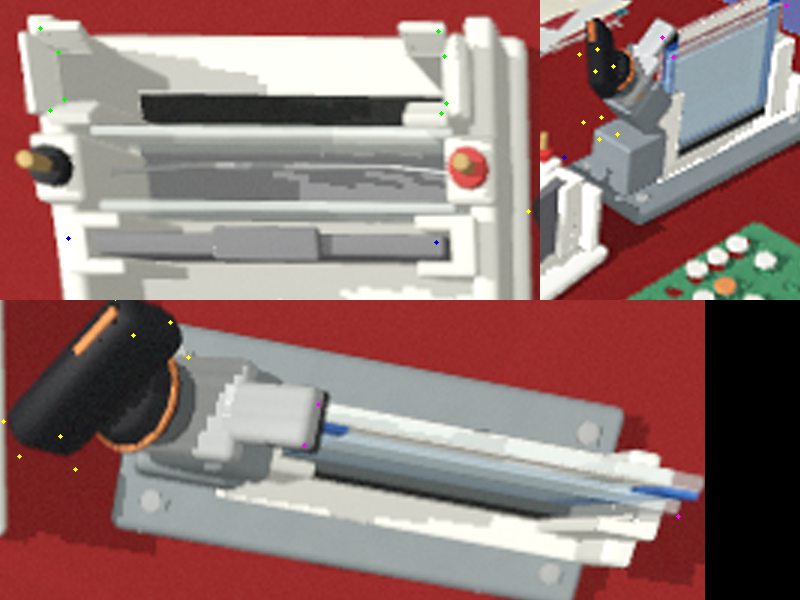

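```bash
cat > k.py <<'E'
from fit import *
def res(k,th):
    u=proj(w,wing(k,th)); m=b([[10,430],[55,453],[112,308],[163,350]]); v=proj(sc,wing(k,th))
    return np.r_[u[:,0].min()-m[0,0],u[:,0].max()-m[3,0],u[:,1].max()-m[1,1],u[:,1].min()-m[2,1],v[:,1].min()-236,v[:,0].min()-375,v[:,0].max()-384.]
r=least_squares(lambda k:res(k,.75),[-.1,.11]);K=r.x;print("knob",K,r.fun.round(1),"world",T(S,[K[0],0,K[1]]))
pickle.dump((S,Q,K),open("fit.pkl","wb"))
# check y offset with free y
E
python3 k.py
```

```text
stand [ 0.5046 -0.1131 -1.6438  0.0064 -0.0156] -94.18007074189214 [-0.4 -0.3 -0.3  0.2 -0.3  0.4  0.3 -0.3 -0.2  0.6 -0.6  1.4  0.6  1.1
  0.4 -2.2]
module [ 0.5103  0.0914 -1.4908  0.0092] -85.41857417970112 [ 0.1  0.2 -0.3 -0.2  0.1 -0.  -0.9 -1.1  0.3 -0.  -0.2  1.1  0.4 -0.5]
knob [-0.10515086  0.08436453] [-3.   2.   4.3  0.9] world [[ 0.51223241 -0.00821066  0.08436453]]
knob [-0.10448693  0.09731297] [-3.9  4.   3.6 -2.9  3.1 -1.5  2.2] world [[ 0.51218401 -0.00887283  0.09731297]]
```

```bash
cat >> k.py <<'E'
def wing(k,th):
    c=np.cos(np.radians(40));s=np.sin(np.radians(40));A=np.array([-s,0,c]);e1=np.array([c,0,s]);e2=np.array([0,1,0])
    X=np.cos(th)*e1+np.sin(th)*e2;Y=-np.sin(th)*e1+np.cos(th)*e2
    G=np.array([[.022*i*np.cos(f),.0055*j*np.cos(g),.011*l] for i,j in((1,1),(1,-1),(-1,1),(-1,-1)) for l in(-1,1) for f,g in((0,1.57),(.6,.6),(.9,.2))])
    return T(S,np.array([k[0],0,k[1]])+[0,k[2],0]+G@np.array([X,Y,A]))
for d in (.0,):
    r=least_squares(lambda k:res(k,.75),[-.1,.11,0]);K=r.x;print("knob",K,r.fun.round(1),"world",T(S,[K[0],K[2],K[1]]))
E
python3 k.py|tail -1
```

```text
knob [-1.04341584e-01  1.03518825e-01  1.38204685e-05] [-1.8  1.6 -1.1  0.5  0.7 -1.   2.2] world [[ 0.5121872  -0.00901879  0.10351883]]
```

Request:
step_arm:
  increments:
    - {"xyz": [0.69,-0.04,0.37],"yaw": 0,"claw": 0.2}
    - {"xyz": [0.69,-0.04,0.37],"yaw": 0,"claw": 0.45}
    - {"xyz": [0.69,-0.04,0.37],"yaw": 0,"claw": 0.45}
    - {"xyz": [0.69,-0.04,0.37],"yaw": -1,"claw": 0.45}
    - {"xyz": [0,0,0],"yaw": -1,"claw": 0.45}
    - {"xyz": [0,0,0],"yaw": -1,"claw": 0.45}
    - {"xyz": [0,0,0],"yaw": -1,"claw": 0.45}
    - {"xyz": [0,0,0],"yaw": -1,"claw": 0.45}
    - {"xyz": [0,0,0],"yaw": -1,"claw": 0.45}
    - {"xyz": [0,0,0],"yaw": -1,"claw": 0.45}
    - {"xyz": [0,0,0],"yaw": -1,"claw": 0.45}
    - {"xyz": [0,0,0],"yaw": -1,"claw": 0.45}

```text
clock: 3.35
tcp_pos: [0.5113, -0.0122, 0.2021]
ee_rot: [2.728, 1.558, -0.001]
force: [0.1, 0.8, 0.1]
width: 0.55
grasp_force: 0.0
```

Request:
step_arm:
  increments:
    - {"xyz": [0,0,0],"yaw": -1,"claw": 0.45}
    - {"xyz": [0,0,0],"yaw": -1,"claw": 0.45}
    - {"xyz": [0,0,0],"yaw": -1,"claw": 0.45}
    - {"xyz": [0,0,0],"yaw": -1,"claw": 0.45}
    - {"xyz": [0,0,0],"yaw": -1,"claw": 0.45}
    - {"xyz": [0,0,0],"yaw": -1,"claw": 0.45}
    - {"xyz": [0,0,0],"yaw": -1,"claw": 0.45}
    - {"xyz": [0,0,0],"yaw": -1,"claw": 0.45}
    - {"xyz": [0,0,0],"yaw": -1,"claw": 0.45}
    - {"xyz": [0,0,0],"yaw": -1,"claw": 0.45}
    - {"xyz": [0,0,0],"yaw": -0.3,"claw": 0.45}
    - {"xyz": [0,0,0],"yaw": 0,"claw": 0.45}

```text
clock: 4.55
tcp_pos: [0.5115, -0.012, 0.2021]
ee_rot: [-1.547, -2.734, 0.001]
force: [0.0, -0.4, -0.3]
width: 0.548
grasp_force: 0.0
```

```bash
python3 - <<'E'
from h import *
from plant import eyes,ctrl
import pickle
s=ctrl.state();plan(s,[.512,-.009,.124],31.4);print(s["width"])
w=eyes.calibration("wrist");im=eyes.snapshot("wrist")[:,:,::-1].copy()
cv2.imwrite("pics/w2.png",im);pickle.dump(w,open("w2.pkl","wb"))
E
```

```text
tcp [ 0.5115 -0.012   0.2021] y heading 31.0 tiltz [-0. -0. -1.] q6 0.88 t 4.55
shift units [0.056 0.051 1.953] yaw units -0.064 (world 0.4 deg)
0.5475574233634698
```

View pics/w2.png

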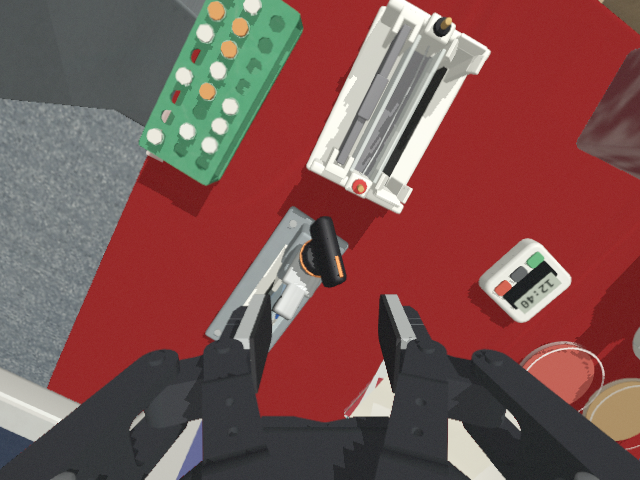

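```bash
python3 - <<'E'
from h import *
import pickle
w=pickle.load(open("w2.pkl","rb"))
print(proj(w,[[.512,-.009,.1035],[.512,-.009,.108]]))
for z in(.1,.105,.11): print(back(w,[[328,251]],z))
im=cv2.imread("pics/w2.png").astype(int); m=(im.max(2)<60)[205:295,290:360]; ys,xs=np.nonzero(m);print(xs.min()+290,xs.max()+290,ys.min()+205,ys.max()+205,xs.mean()+290,ys.mean()+205)
E
```

```text
[[326.47816894 251.1194844 ]
 [326.51274456 253.37363862]]
[[ 0.51343766 -0.00941096  0.1       ]]
[[ 0.51253083 -0.00799835  0.105     ]]
[[ 0.51162399 -0.00658574  0.11      ]]
302 345 217 286 322.11391492429703 253.96827685652488
```

Request:
step_arm:
  increments:
    - {"xyz": [0.05,0.04,0.5],"yaw": 0,"claw": 0.45}
    - {"xyz": [0,0,0.7],"yaw": 0,"claw": 0.45}
    - {"xyz": [0,0,0.55],"yaw": 0,"claw": 0.45}
    - {"xyz": [0,0,0.2],"yaw": 0,"claw": 0.45}
    - {"xyz": [0,0,0],"yaw": 0,"claw": 0.45}
  newtons: 20

```text
clock: 5.1
tcp_pos: [0.511, -0.0081, 0.1227]
ee_rot: [-1.543, -2.733, 0.002]
force: [-0.5, -0.1, -0.1]
width: 0.551
grasp_force: 0.0
```

Request:
step_arm:
  increments:
    - {"xyz": [0,0,0],"yaw": 0,"claw": 0.65}
    - {"xyz": [0,0,0],"yaw": 0,"claw": 0.8}
    - {"xyz": [0,0,0],"yaw": 0,"claw": 1}
    - {"xyz": [0,0,0],"yaw": 0,"claw": 1}
    - {"xyz": [0,0,0],"yaw": 0,"claw": 1}
  newtons: 20

```text
clock: 5.6
tcp_pos: [0.5135, -0.0078, 0.1263]
ee_rot: [1.541, 2.734, 0.002]
force: [-1.2, 0.3, 6.0]
width: 0.202
grasp_force: 19.5
```

Request:
step_arm:
  increments:
    - {"xyz": [0.01,0,-0.01],"yaw": 0.5,"claw": 1}
    - {"xyz": [0.01,0,-0.01],"yaw": 0.7,"claw": 1}
    - {"xyz": [0.01,0,-0.01],"yaw": 0.7,"claw": 1}
    - {"xyz": [0.01,0,-0.01],"yaw": 0.7,"claw": 1}
    - {"xyz": [0.01,0,-0.01],"yaw": 0.7,"claw": 1}
    - {"xyz": [0.01,0,-0.01],"yaw": 0.7,"claw": 1}
    - {"xyz": [0.01,0,-0.01],"yaw": 0.7,"claw": 1}
    - {"xyz": [0.01,0,-0.01],"yaw": 0.7,"claw": 1}

```text
clock: 6.4
tcp_pos: [0.5123, -0.0049, 0.1298]
ee_rot: [2.245, 2.193, 0.002]
force: [-3.2, 0.2, 6.5]
width: 0.132
grasp_force: 19.2
```

```bash
python3 - <<'E'
from h import *
from plant import ctrl
s=ctrl.state();plan(s,[.512,-.004,.130],-37);print(s["width"],s["force"],s["torque"])
E
```

```text
tcp [ 0.5123 -0.0049  0.1298] y heading -1.3 tiltz [ 0.003 -0.001 -1.   ] q6 1.45 t 6.4
shift units [ 0.022 -0.007 -0.005] yaw units 5.944 (world -35.7 deg)
0.13239544122657462 [-3.2241222   0.18971809  6.4600861 ] [-0.14500281  0.61889625  0.24642429]
```

Request:
step_arm:
  increments:
    - {"xyz": [0.01,0,-0.01],"yaw": 0.7,"claw": 1}
    - {"xyz": [0.01,0,-0.01],"yaw": 0.7,"claw": 1}
    - {"xyz": [0.01,0,-0.01],"yaw": 0.7,"claw": 1}
    - {"xyz": [0.01,0,-0.01],"yaw": 0.7,"claw": 1}
    - {"xyz": [0.01,0,-0.01],"yaw": 0.7,"claw": 1}
    - {"xyz": [0.01,0,-0.01],"yaw": 0.7,"claw": 1}
    - {"xyz": [0.01,0,-0.01],"yaw": 0.7,"claw": 1}
    - {"xyz": [0.01,0,-0.01],"yaw": 0.7,"claw": 1}
    - {"xyz": [0.01,0,-0.01],"yaw": 0.6,"claw": 1}
    - {"xyz": [0,0,0],"yaw": 0,"claw": 1}
    - {"xyz": [0,0,0],"yaw": 0,"claw": 1}

```text
clock: 7.5
tcp_pos: [0.5136, -0.0019, 0.1327]
ee_rot: [2.824, 1.37, 0.003]
force: [-2.8, -0.6, 5.9]
width: 0.128
grasp_force: 74.1
```

```bash
python3 - <<'E'
from h import *
from plant import ctrl
s=ctrl.state();plan(s,[.512,-.004,.130],-37);print(s["width"],s["force"],s["torque"])
E
```

```text
tcp [ 0.5136 -0.0019  0.1327] y heading -38.2 tiltz [ 0.003 -0.002 -1.   ] q6 2.10 t 7.5
shift units [-0.067 -0.     0.067] yaw units -0.208 (world 1.2 deg)
0.12840611750324138 [-2.78325324 -0.63035021  5.90537477] [-0.50713308 -0.10703729  0.65017365]
```

Request:
step_arm:
  increments:
    - {"xyz": [0,0,0],"yaw": 0,"claw": 0.7}
    - {"xyz": [0,0,0],"yaw": 0,"claw": 0.45}
    - {"xyz": [0,0,0],"yaw": 0,"claw": 0.45}
    - {"xyz": [0,0,-0.5],"yaw": 0,"claw": 0.45}
    - {"xyz": [0,0,-0.8],"yaw": 0,"claw": 0.45}
    - {"xyz": [-0.4,0,-0.5],"yaw": 0,"claw": 0.45}
    - {"xyz": [-0.5,0,0],"yaw": 0,"claw": 0.45}
    - {"xyz": [0,0,0],"yaw": 0,"claw": 0.45}

```text
clock: 8.3
tcp_pos: [0.4898, -0.0307, 0.2037]
ee_rot: [2.829, 1.364, 0.001]
force: [-0.4, 0.1, -0.0]
width: 0.546
grasp_force: 0.0
```

```bash
python3 - <<'E'
from h import *
from plant import eyes,ctrl
import pickle
s=ctrl.state();plan(s,[.512,-.004,.130],-37);print(s["width"])
w=eyes.calibration("wrist");im=eyes.snapshot("wrist")[:,:,::-1].copy()
cv2.imwrite("pics/w3.png",im);pickle.dump(w,open("w3.pkl","wb"));i2=eyes.snapshot("scene")[:,:,::-1].copy();cv2.imwrite("pics/s3.png",i2)
u=proj(w,[[.5125,-.004,.11]])[0].astype(int);print(u)
x0,y0=max(0,u[0]-200),max(0,u[1]-100)
a=cv2.resize(im[y0:y0+200,x0:x0+400],(800,400),interpolation=2);b=cv2.resize(i2[230:280,360:410],(200,200),interpolation=2)
o=np.zeros((600,800,3),np.uint8);o[:400]=a;o[400:,:200]=b;cv2.imwrite("pics/c4.png",o)
E
```

```text
tcp [ 0.4898 -0.0307  0.2037] y heading -38.5 tiltz [ 0.001 -0.001 -1.   ] q6 2.04 t 8.3
shift units [0.867 0.016 1.843] yaw units -0.254 (world 1.5 deg)
0.5462077575980502
[326 203]
```

View pics/c4.png

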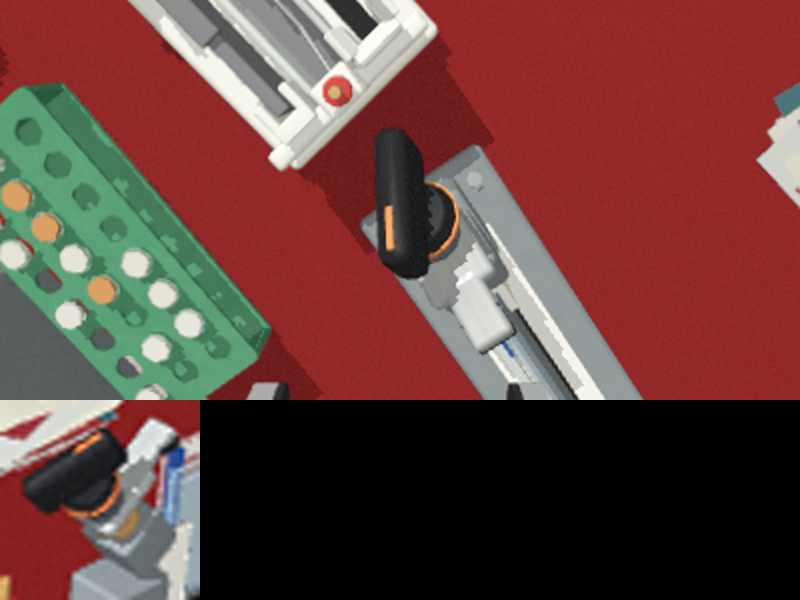

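```bash
cat > k2.py <<'E'
from k import *
w3=pickle.load(open("w3.pkl","rb"))
A=np.array([-np.sin(np.radians(40)),np.cos(np.radians(40))])
def st(th,k=K): 
    d=.0055*(.75-th)*A; return wing([k[0]+d[0],k[1]+d[1],k[2]],th)
m=np.array([375,427,128,277])/2+[126,126,103,103]
for th in np.arange(-.9,.1,.1):
    u=proj(w3,st(th)); v=proj(sc,st(th))
    print(round(th,2),np.r_[u[:,0].min(),u[:,0].max(),u[:,1].min(),u[:,1].max()].round(1)-m, np.r_[v.min(0),v.max(0)].round(1))
print("scene meas",360+23/4,230+30/4,360+127/4)
E
python3 k2.py | tail -11
```

```text
-0.9 [-13.3   9.2  -5.2  -0.5] [363.  241.  392.8 255.8]
-0.8 [-10.5   7.2  -5.3   0.6] [363.1 240.3 392.9 256.8]
-0.7 [-7.5  5.  -5.   1.3] [363.4 239.6 392.8 257.8]
-0.6 [-4.8  3.3 -4.4  1.8] [363.8 239.  392.7 258.7]
-0.5 [-2.4  1.6 -3.5  1.9] [364.3 238.4 392.4 259.6]
-0.4 [-2.8  3.8 -2.3  1.6] [364.9 238.  392.  260.3]
-0.3 [-4.4  6.1 -0.8  1. ] [365.7 237.6 391.5 261. ]
-0.2 [-6.5  8.9  1.   0.1] [366.5 237.2 390.9 261.7]
-0.1 [-8.5 11.6  3.  -1.1] [367.3 236.7 390.5 262.6]
-0.0 [-10.3  14.    5.4  -2.6] [368.  236.2 390.1 263.3]
scene meas 365.75 237.5 391.75
```

```bash
python3 - <<'E'
from h import *
from plant import ctrl
s=ctrl.state();plan(s,[.5125,-.0045,.126],-25)
M=R.from_euler("z",np.radians(-25)).as_matrix();d=np.array([.5125,-.0045,.126])-s["tcp_pos"]
print("after yaw: x",d@M[:,1]/.04,"y",d@M[:,0]/.04,"z",-d[2]/.04)
E
```

```text
tcp [ 0.4901 -0.0295  0.2024] y heading -38.5 tiltz [-0.     0.001 -1.   ] q6 2.04 t 8.4
shift units [0.837 0.052 1.91 ] yaw units -2.244 (world 13.5 deg)
after yaw: x 0.8028958694616735 y 0.24439800205397552 z 1.910058620824294
```

Request:
step_arm:
  increments:
    - {"xyz": [0,0,0],"yaw": -1,"claw": 0.45}
    - {"xyz": [0,0,0],"yaw": -1,"claw": 0.45}
    - {"xyz": [0,0,0],"yaw": -0.24,"claw": 0.45}
    - {"xyz": [0.4,0.12,0],"yaw": 0,"claw": 0.45}
    - {"xyz": [0.4,0.12,0],"yaw": 0,"claw": 0.45}
    - {"xyz": [0,0,0.6],"yaw": 0,"claw": 0.45}
    - {"xyz": [0,0,0.7],"yaw": 0,"claw": 0.45}
    - {"xyz": [0,0,0.4],"yaw": 0,"claw": 0.5}
    - {"xyz": [0,0,0.2],"yaw": 0,"claw": 0.6}
    - {"xyz": [0,0,0],"yaw": 0,"claw": 0.8}
    - {"xyz": [0,0,0],"yaw": 0,"claw": 1}
    - {"xyz": [0,0,0],"yaw": 0,"claw": 1}
  newtons: 20

```text
clock: 9.6
tcp_pos: [0.5142, -0.0042, 0.1266]
ee_rot: [2.648, 1.688, 0.005]
force: [5.8, 0.9, -10.9]
width: 0.24
grasp_force: 18.4
```

```bash
python3 - <<'E'
from h import *
from plant import ctrl
s=ctrl.state();plan(s,[.5125,-.0045,.126],-55);print(s["width"],s["force"],s["torque"])
E
```

```text
tcp [ 0.5142 -0.0042  0.1266] y heading -25.0 tiltz [ 0.003  0.001 -1.   ] q6 1.87 t 9.6
shift units [-0.025 -0.034  0.014] yaw units 5.007 (world -30.0 deg)
0.23990263340231674 [  5.78661066   0.93399134 -10.88553877] [-0.05478674 -1.73818488  0.12632637]
```

Request:
step_arm:
  increments:
    - {"xyz": [0.01,0,-0.01],"yaw": 0.6,"claw": 1}
    - {"xyz": [0.01,0,-0.01],"yaw": 0.6,"claw": 1}
    - {"xyz": [0.01,0,-0.01],"yaw": 0.6,"claw": 1}
    - {"xyz": [0,0,-0.01],"yaw": 0.6,"claw": 1}
    - {"xyz": [0,0,-0.01],"yaw": 0.5,"claw": 1}
    - {"xyz": [0,0,0],"yaw": 0,"claw": 1}

```text
clock: 10.2
tcp_pos: [0.5144, -0.0018, 0.1294]
ee_rot: [-2.871, -1.271, -0.007]
force: [2.9, 3.9, -6.2]
width: 0.159
grasp_force: 42.8
```

```bash
python3 - <<'E'
from h import *
from plant import ctrl
s=ctrl.state();plan(s,[.5125,-.0045,.126],-55);print(s["width"],s["force"],s["torque"])
E
```

```text
tcp [ 0.5144 -0.0018  0.1294] y heading -42.3 tiltz [ 0.003  0.003 -1.   ] q6 2.17 t 10.2
shift units [-0.083  0.01   0.085] yaw units 2.125 (world -12.7 deg)
0.15871532939154392 [ 2.94915931  3.89794695 -6.15862424] [ 0.60874705 -1.30798841  0.64895858]
```

Request:
step_arm:
  increments:
    - {"xyz": [0,0,0],"yaw": 0.6,"claw": 1}
    - {"xyz": [0,0,0],"yaw": 0.6,"claw": 1}
    - {"xyz": [0,0,0],"yaw": 0.6,"claw": 1}
    - {"xyz": [0,0,0],"yaw": 0,"claw": 1}

```text
clock: 10.6
tcp_pos: [0.5151, -0.001, 0.1306]
ee_rot: [-2.977, -0.995, -0.011]
force: [4.3, 5.9, -1.8]
width: 0.165
grasp_force: 63.6
```

```bash
python3 - <<'E'
from h import *
from plant import ctrl
s=ctrl.state();plan(s,[.5125,-.0045,.126],-55);print(s["width"],s["force"],s["torque"])
E
```

```text
tcp [ 0.5151 -0.001   0.1306] y heading -53.0 tiltz [ 0.006  0.005 -1.   ] q6 2.36 t 10.6
shift units [-0.106  0.03   0.115] yaw units 0.327 (world -2.0 deg)
0.16496823335305916 [ 4.27154155  5.86790856 -1.75468581] [ 0.94854987 -1.28028915  0.55985816]
```

Release, rise, and look again.

Request:
step_arm:
  increments:
    - {"xyz": [0,0,0],"yaw": 0,"claw": 0.7}
    - {"xyz": [0,0,0],"yaw": 0,"claw": 0.45}
    - {"xyz": [0,0,0],"yaw": 0,"claw": 0.45}
    - {"xyz": [0,0,-0.5],"yaw": 0,"claw": 0.45}
    - {"xyz": [0,0,-0.8],"yaw": -0.8,"claw": 0.45}
    - {"xyz": [-0.4,0,-0.5],"yaw": -0.8,"claw": 0.45}
    - {"xyz": [-0.5,0,0],"yaw": -0.8,"claw": 0.45}
    - {"xyz": [0,0,0],"yaw": 0,"claw": 0.45}

```text
clock: 11.4
tcp_pos: [0.4864, -0.0301, 0.2022]
ee_rot: [2.833, 1.354, -0.0]
force: [-0.1, -0.1, -0.0]
width: 0.549
grasp_force: 0.0
```

```bash
python3 - <<'E'
from h import *
from plant import eyes,ctrl
import pickle
s=ctrl.state();plan(s,[.512,-.004,.130],-37);print(s["width"])
w=eyes.calibration("wrist");im=eyes.snapshot("wrist")[:,:,::-1].copy()
cv2.imwrite("pics/w4.png",im);pickle.dump(w,open("w4.pkl","wb"));i2=eyes.snapshot("scene")[:,:,::-1].copy();cv2.imwrite("pics/s4.png",i2)
u=proj(w,[[.5125,-.004,.11]])[0].astype(int);print(u)
x0,y0=max(0,u[0]-130),max(0,u[1]-65)
print(x0,y0)
a=cv2.resize(im[y0:y0+130,x0:x0+260],(780,390),interpolation=2);b=cv2.resize(i2[230:280,360:410],(200,200),interpolation=2)
o=np.zeros((600,800,3),np.uint8);o[:390,:780]=a;o[400:,:200]=b;cv2.imwrite("pics/c5.png",o)
E
```

```text
tcp [ 0.4864 -0.0301  0.2022] y heading -38.9 tiltz [ 0.001 -0.001 -1.   ] q6 2.05 t 11.4
shift units [0.91  0.086 1.804] yaw units -0.316 (world 1.9 deg)
0.5490772675302356
[330 201]
200 136
```

View pics/c5.png

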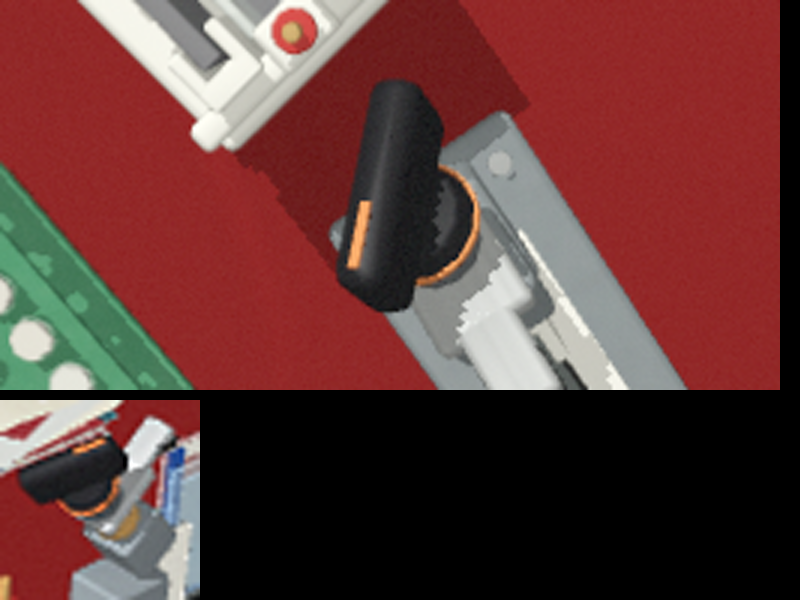

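```bash
cat > k3.py <<'E'
from k2 import *
w3=pickle.load(open("w4.pkl","rb"))
m=np.array([337,443,80,312])/3+[200,200,136,136]
for th in np.arange(-.9,-.2,.1):
    u=proj(w3,st(th)); v=proj(sc,st(th))
    print(round(th,2),np.r_[u[:,0].min(),u[:,0].max(),u[:,1].min(),u[:,1].max()].round(1)-m, np.r_[v.min(0),v.max(0)].round(1))
print("scene",360+18/4,230+37/4,360+127/4)
r=least_squares(lambda q:(lambda u:np.r_[u[:,0].min(),u[:,0].max(),u[:,1].min(),u[:,1].max()]-m)(proj(w3,st(q[0],K+[q[1],0,q[2]]))),[-.6,0,0]);print(r.x,r.fun)
E
python3 k3.py | tail -9
```

```text
-0.9 [-7.33333333  5.63333333 -3.76666667 -1.        ] [363.  241.  392.8 255.8]
-0.8 [-4.53333333  3.53333333 -3.76666667  0.1       ] [363.1 240.3 392.9 256.8]
-0.7 [-1.53333333  1.33333333 -3.46666667  0.9       ] [363.4 239.6 392.8 257.8]
-0.6 [ 1.16666667 -0.36666667 -2.86666667  1.3       ] [363.8 239.  392.7 258.7]
-0.5 [ 3.66666667 -1.76666667 -1.96666667  1.3       ] [364.3 238.4 392.4 259.6]
-0.4 [ 2.76666667  0.53333333 -0.66666667  1.1       ] [364.9 238.  392.  260.3]
-0.3 [1.16666667 2.93333333 0.83333333 0.5       ] [365.7 237.6 391.5 261. ]
scene 364.5 239.25 391.75
[-6.29192087e-01  4.34102780e-04 -5.13406154e-04] [ 0.14086711 -0.15533698 -1.98185829  2.19798786]
```

```bash
python3 - <<'E'
from h import *
from plant import ctrl
s=ctrl.state();g=[.5046,-.1125,.20];plan(s,g,-4.2)
M=R.from_euler("z",np.radians(-4.2)).as_matrix();d=np.array(g)-s["tcp_pos"]
print("after yaw: x",d@M[:,1]/.04,"y",d@M[:,0]/.04,"z",-d[2]/.04)
E
```

```text
tcp [ 0.4869 -0.0289  0.2008] y heading -38.9 tiltz [-0.  0. -1.] q6 2.05 t 11.5
shift units [-1.349  1.657  0.019] yaw units -5.787 (world 34.7 deg)
after yaw: x -2.052922757725619 y 0.5933093043598285 z 0.019024563953114193
```

Request:
step_arm:
  increments:
    - {"xyz": [0,0,0],"yaw": -1,"claw": 0.35}
    - {"xyz": [0,0,0],"yaw": -1,"claw": 0.35}
    - {"xyz": [0,0,0],"yaw": -1,"claw": 0.35}
    - {"xyz": [0,0,0],"yaw": -1,"claw": 0.35}
    - {"xyz": [0,0,0],"yaw": -1,"claw": 0.35}
    - {"xyz": [0,0,0],"yaw": -0.79,"claw": 0.35}
    - {"xyz": [-0.68,0.2,0],"yaw": 0,"claw": 0.35}
    - {"xyz": [-0.68,0.2,0],"yaw": 0,"claw": 0.35}
    - {"xyz": [-0.69,0.19,0],"yaw": 0,"claw": 0.35}
    - {"xyz": [0,0,0],"yaw": 0,"claw": 0.35}
    - {"xyz": [0,0,0],"yaw": 0,"claw": 0.35}

```text
clock: 12.6
tcp_pos: [0.5047, -0.1119, 0.1998]
ee_rot: [-2.298, -2.138, 0.001]
force: [-0.2, -0.5, 0.6]
width: 0.647
grasp_force: 0.0
```

```bash
python3 - <<'E'
from h import *
from plant import eyes,ctrl
import pickle
s=ctrl.state();plan(s,[.5046,-.1125,.094],-4.2);print(s["width"])
w=eyes.calibration("wrist");im=eyes.snapshot("wrist")[:,:,::-1].copy()
cv2.imwrite("pics/w5.png",im);pickle.dump(w,open("w5.pkl","wb"))
S=pickle.load(open("fit.pkl","rb"))[0]
T=lambda P:np.array(P)@R.from_euler("z",S[2]).as_matrix().T+[S[0],S[1],0]
u=proj(w,T([[x,y,z] for x in(-.05,.05) for y,z in((.0045,.099),(-.0045,.090))]));print(u)
x0=int(u[:,0].mean())-125;y0=max(0,int(u[:,1].min())-90);y0=min(y0,480-187);print(x0,y0)
f=3.2;a=cv2.resize(im[y0:y0+187,x0:x0+250],(800,598),interpolation=2)
for p in u: cv2.circle(a,tuple(int(q) for q in (p-[x0,y0]+.5)*f),2,(0,255,0),-1)
cv2.imwrite("pics/c6.png",a)
E
```

```text
tcp [ 0.5047 -0.1119  0.1998] y heading -4.1 tiltz [-0.002  0.001 -1.   ] q6 1.29 t 12.6
shift units [-0.019  0.004  2.646] yaw units 0.012 (world -0.1 deg)
0.6474953623606537
[[331.42403563 179.21308202]
 [317.14417198 177.44981635]
 [330.49426947 323.41979458]
 [317.87976025 317.05238808]]
199 87
```

View pics/c6.png

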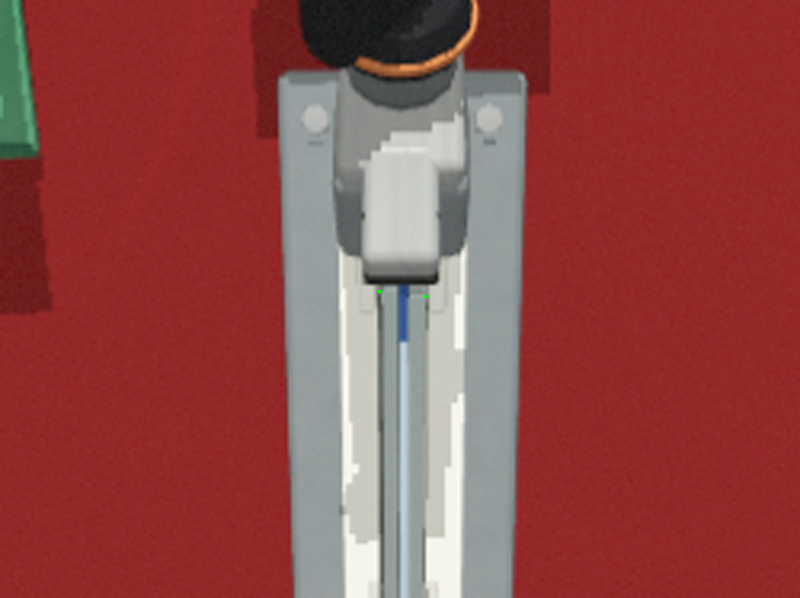

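Request:
step_arm:
  increments:
    - {"xyz": [0,0,0.6],"yaw": 0,"claw": 0.35}
    - {"xyz": [0,0,0.8],"yaw": 0,"claw": 0.35}
    - {"xyz": [0,0,0.8],"yaw": 0,"claw": 0.35}
    - {"xyz": [0,0,0.44],"yaw": 0,"claw": 0.5}
    - {"xyz": [0,0,0],"yaw": 0,"claw": 0.7}
    - {"xyz": [0,0,0],"yaw": 0,"claw": 0.8}
    - {"xyz": [0,0,0],"yaw": 0,"claw": 0.9}
    - {"xyz": [0,0,0],"yaw": 0,"claw": 1}
    - {"xyz": [0,0,0],"yaw": 0,"claw": 1}
    - {"xyz": [0,0,0],"yaw": 0,"claw": 1}
  newtons: 30

```text
clock: 13.65
tcp_pos: [0.5054, -0.1118, 0.0968]
ee_rot: [2.297, 2.142, 0.002]
force: [-1.4, 4.1, 5.3]
width: 0.093
grasp_force: 31.4
```

Request:
step_arm:
  increments:
    - {"xyz": [0,0,-0.1],"yaw": 0,"claw": 1}
    - {"xyz": [0,0,-0.2],"yaw": 0,"claw": 1}
    - {"xyz": [0,0,-0.3],"yaw": 0,"claw": 1}
    - {"xyz": [0,0,-0.4],"yaw": 0,"claw": 1}
    - {"xyz": [0,0,-0.5],"yaw": 0,"claw": 1}
    - {"xyz": [0,0,-0.5],"yaw": 0,"claw": 1}
    - {"xyz": [0,0,-0.5],"yaw": 0,"claw": 1}
    - {"xyz": [0,0,-0.5],"yaw": 0,"claw": 1}
    - {"xyz": [0,0,-0.5],"yaw": 0,"claw": 1}
    - {"xyz": [0,0,-0.4],"yaw": 0,"claw": 1}
    - {"xyz": [0,0,0],"yaw": 0,"claw": 1}
    - {"xyz": [0,0,0],"yaw": 0,"claw": 1}

```text
clock: 14.85
tcp_pos: [0.5053, -0.1124, 0.2518]
ee_rot: [2.297, 2.141, 0.001]
force: [-0.7, -0.3, -2.5]
width: 0.096
grasp_force: 29.5
```

```bash
python3 - <<'E'
from h import *
from plant import eyes,ctrl
import pickle
S,Q,K=pickle.load(open("fit.pkl","rb"))
s=ctrl.state();print(s["force"],s["torque"],s["width"])
slot=np.array([Q[0],Q[1],0])+R.from_euler("z",Q[2]).as_matrix()@[0,.021,0];print("slot",slot,np.degrees(Q[2]))
g=[slot[0],slot[1],.25];h=np.degrees(Q[2])+90
plan(s,g,h)
M=R.from_euler("z",np.radians(h)).as_matrix();d=np.array(g)-s["tcp_pos"]
print("after yaw: x",d@M[:,1]/.04,"y",d@M[:,0]/.04,"z",-d[2]/.04)
w=eyes.calibration("wrist");im=eyes.snapshot("wrist")[:,:,::-1].copy();cv2.imwrite("pics/w6.png",im);pickle.dump((w,s["tcp_pos"],s["ee_rot"]),open("w6.pkl","wb"))
# cassette in tool frame, predicted far-end top corner (+tool x = toward camera)
Mt=R.from_rotvec(s["ee_rot"]).as_matrix()
pts=np.array([[.05+e,y,z] for e in(0,-.1) for y,z in((.0045,-.0022),(-.0045,.0068),(.0045,.0798),(-.0045,.0798))])
print(proj(w,pts@Mt.T+s["tcp_pos"]).round(1))
b=im.astype(int);m=(b[:,:,0]>120)&(b[:,:,2]<90)&(b[:,:,1]<130)
n,l,st,c=cv2.connectedComponentsWithStats(m.astype(np.uint8));print([ (st[i].tolist(),c[i].round(1).tolist()) for i in range(1,n) if st[i,4]>25])
E
```

```text
[-0.66985214 -0.26162409 -2.47344744] [0.02716297 0.03293209 0.00216465] 0.0960851714356548
slot [0.53124282 0.09312115 0.        ] -85.41857417970112
tcp [ 0.5053 -0.1124  0.2518] y heading -4.0 tiltz [ 0.001 -0.001 -1.   ] q6 1.29 t 14.85
shift units [5.171 0.285 0.043] yaw units -1.438 (world 8.6 deg)
after yaw: x 5.069320691689749 y 1.0572380102514698 z 0.04563273218127911
[[336.4 213.5]
 [310.9 208.1]
 [331.8 181.6]
 [315.7 181.6]
 [334.1 444.3]
 [313.5 427.7]
 [330.9 338.3]
 [316.8 338.3]]
[([470, 173, 59, 16, 465], [491.8, 180.4]), ([322, 185, 6, 57, 264], [324.2, 212.5]), ([323, 398, 3, 24, 70], [324.0, 409.7])]
```

```bash
python3 - <<'E'
from h import *
import pickle
S,Q,K=pickle.load(open("fit.pkl","rb"))
Rm=R.from_euler("z",Q[2]).as_matrix();slot=np.array([Q[0],Q[1],.012])+Rm@[0,.021,0]
for n in("w1","w2","w4"):
    w=pickle.load(open(n+".pkl","rb"));im=cv2.imread(f"pics/{n}.png")
    c=proj(w,slot[None])[0];m=(im.max(2)<62).astype(np.uint8)
    k,l,st,ce=cv2.connectedComponentsWithStats(m)
    i=[i for i in range(1,k) if st[i,4]>80 and np.hypot(*(ce[i]-c))<40]
    for j in i:
        p=np.argwhere(l==j)[:,::-1]; P=(back(w,p,.012)-slot)@Rm
        print(n,c.round(1),ce[j].round(1),st[j].tolist(),"module-frame x %.4f..%.4f y %.4f..%.4f ymean@ends"%(*np.percentile(P[:,0],[1,99]),*np.percentile(P[:,1],[2,98])), [P[a,1].mean().round(4) for a in(P[:,0]<-.02,P[:,0]>.02)])
    # red jack top, z .074
    r=((im[:,:,2].astype(int)>170)&(im[:,:,1]<90)&(im[:,:,0]<90)).astype(np.uint8)
    k,l,st,ce=cv2.connectedComponentsWithStats(r)
    q=proj(w,(np.array([Q[0],Q[1],.065])+Rm@[.06,0,0])[None])[0]
    for j in range(1,k):
        if st[j,4]>20 and np.hypot(*(ce[j]-q))<25: print(" red",((back(w,ce[j][None],.063)-[Q[0],Q[1],0])@Rm).round(4), st[j,4])
E
```

```text
w1 [212.4  61.8] [201.7  61.2] [157, 57, 100, 10, 806] module-frame x -0.0514..0.0337 y -0.0035..0.0041 ymean@ends [np.float64(0.0004), np.float64(0.0006)]
 red [[ 0.0588 -0.0028  0.063 ]] 45
w2 [409.2 127.5] [414.2 120. ] [384, 67, 63, 109, 955] module-frame x -0.0507..0.0405 y -0.0025..0.0040 ymean@ends [np.float64(0.0008), np.float64(0.001)]
 red [[ 0.057  -0.0018  0.063 ]] 94
w4 [271.   70.1] [266.6  65.5] [219, 13, 98, 107, 1494] module-frame x -0.0514..0.0469 y -0.0044..0.0040 ymean@ends [np.float64(-0.0004), np.float64(0.0002)]
 red [[ 0.0574 -0.0003  0.063 ]] 88
```

Request:
step_arm:
  increments:
    - {"xyz": [0,0,0],"yaw": -0.72,"claw": 1}
    - {"xyz": [0,0,0],"yaw": -0.72,"claw": 1}
    - {"xyz": [0.3,0.06,0],"yaw": 0,"claw": 1}
    - {"xyz": [0.6,0.12,0],"yaw": 0,"claw": 1}
    - {"xyz": [0.7,0.15,0],"yaw": 0,"claw": 1}
    - {"xyz": [0.7,0.15,0],"yaw": 0,"claw": 1}
    - {"xyz": [0.7,0.15,0],"yaw": 0,"claw": 1}
    - {"xyz": [0.7,0.15,0],"yaw": 0,"claw": 1}
    - {"xyz": [0.7,0.15,0],"yaw": 0,"claw": 1}
    - {"xyz": [0.5,0.1,0],"yaw": 0,"claw": 1}
    - {"xyz": [0.18,0.03,0],"yaw": 0,"claw": 1}
    - {"xyz": [0,0,0],"yaw": 0,"claw": 1}

```text
clock: 16.1
tcp_pos: [0.5303, 0.095, 0.2505]
ee_rot: [-2.128, -2.31, 0.002]
force: [0.2, -1.0, -1.7]
width: 0.092
grasp_force: 29.4
```

```bash
python3 - <<'E'
from h import *
from plant import ctrl
s=ctrl.state();plan(s,[.5312,.0936,.17],4.58);print(s["force"],s["torque"],s["width"])
E
```

```text
tcp [0.5303 0.095  0.2505] y heading 4.7 tiltz [-0.002 -0.    -1.   ] q6 1.54 t 16.1
shift units [-0.036  0.023  2.013] yaw units 0.017 (world -0.1 deg)
[ 0.19134569 -0.96754009 -1.68104602] [-0.01431223  0.03153474 -0.0202616 ] 0.09199371643868529
```

Request:
step_arm:
  increments:
    - {"xyz": [-0.03,0.02,0.4],"yaw": 0,"claw": 1}
    - {"xyz": [0,0,0.6],"yaw": 0,"claw": 1}
    - {"xyz": [0,0,0.6],"yaw": 0,"claw": 1}
    - {"xyz": [0,0,0.4],"yaw": 0,"claw": 1}
    - {"xyz": [0,0,0.1],"yaw": 0,"claw": 1}
    - {"xyz": [0,0,0],"yaw": 0,"claw": 1}
    - {"xyz": [0,0,0],"yaw": 0,"claw": 1}

```text
clock: 16.8
tcp_pos: [0.5323, 0.0922, 0.1684]
ee_rot: [2.131, 2.307, 0.002]
force: [0.1, -0.2, -1.0]
width: 0.097
grasp_force: 29.4
```

```bash
python3 - <<'E'
from h import *
from plant import ctrl,eyes
import pickle
s=ctrl.state();plan(s,[.5312,.0936,.0918],4.58);print(s["force"],s["width"])
w=eyes.calibration("wrist");im=eyes.snapshot("wrist")[:,:,::-1].copy();cv2.imwrite("pics/w7.png",im);pickle.dump(w,open("w7.pkl","wb"))
b=im.astype(int);m=(b[:,:,0]>120)&(b[:,:,2]<90)&(b[:,:,1]<130)
n,l,st,c=cv2.connectedComponentsWithStats(m.astype(np.uint8));print([ (st[i].tolist(),c[i].round(1).tolist()) for i in range(1,n) if st[i,4]>25])
S,Q,K=pickle.load(open("fit.pkl","rb"));Rm=R.from_euler("z",Q[2]).as_matrix()
P=np.array([[-.052,.021+y,z] for y,z in((.00575,.062),(-.00575,.062),(.00975,.07),(-.00975,.07))])
print(proj(w,P@Rm.T+[Q[0],Q[1],0]).round(1))
# rows of grayscale across the near-end mouth
g=cv2.cvtColor(im,cv2.COLOR_BGR2GRAY);v=int(proj(w,P[2:]@Rm.T+[Q[0],Q[1],0])[:,1].mean())
for d in(-6,-3,0,3): print(v+d,g[v+d,292:358:2].tolist())
E
```

```text
tcp [0.5323 0.0922 0.1684] y heading 4.5 tiltz [ 0.002 -0.    -1.   ] q6 1.54 t 16.8
shift units [ 0.037 -0.028  1.916] yaw units -0.005 (world 0.0 deg)
[ 0.11141209 -0.19725663 -1.01791272] 0.09662941295027815
[([322, 185, 6, 57, 257], [324.2, 212.2]), ([323, 398, 3, 24, 72], [324.0, 409.5])]
[[330.9 171. ]
 [312.6 171. ]
 [337.7 172.4]
 [305.6 172.4]]
166 [112, 249, 252, 247, 215, 143, 140, 168, 167, 167, 165, 166, 166, 168, 167, 167, 168, 166, 166, 168, 166, 168, 165, 208, 209, 209, 250, 254, 243, 161, 77, 78, 75]
169 [217, 222, 222, 216, 173, 244, 251, 222, 186, 178, 176, 176, 177, 176, 176, 174, 176, 176, 176, 175, 180, 205, 210, 251, 248, 212, 250, 254, 243, 158, 77, 77, 74]
172 [139, 112, 113, 113, 121, 237, 250, 219, 219, 186, 156, 179, 69, 38, 40, 39, 40, 41, 134, 157, 182, 203, 190, 247, 245, 211, 253, 254, 243, 157, 75, 77, 76]
175 [136, 114, 113, 113, 111, 237, 249, 219, 218, 217, 161, 181, 72, 40, 39, 44, 45, 37, 133, 155, 199, 204, 204, 246, 244, 212, 254, 254, 242, 158, 76, 77, 75]
```

Request:
step_arm:
  increments:
    - {"xyz": [0.02,-0.04,0.1],"yaw": 0,"claw": 1}
    - {"xyz": [0,0,0],"yaw": 0,"claw": 1}
    - {"xyz": [0,0,0],"yaw": 0,"claw": 1}
    - {"xyz": [0,0,0],"yaw": 0,"claw": 1}

```text
clock: 17.25
tcp_pos: [0.5302, 0.0935, 0.1635]
ee_rot: [2.13, 2.309, 0.0]
force: [0.3, 0.2, -1.8]
width: 0.102
grasp_force: 29.5
```

```bash
python3 - <<'E'
from h import *
from plant import ctrl,eyes
import pickle
s=ctrl.state();plan(s,[.5312,.0936,.0918],4.58);print(s["force"],s["width"])
w=eyes.calibration("wrist");im=eyes.snapshot("wrist")[:,:,::-1].copy();cv2.imwrite("pics/w8.png",im)
s=ctrl.state();plan(s,[.5312,.0936,.0918],4.58)
S,Q,K=pickle.load(open("fit.pkl","rb"));Rm=R.from_euler("z",Q[2]).as_matrix()
P=np.array([[-.052,.021+y,z] for y,z in((.00575,.062),(-.00575,.062),(.00975,.07),(-.00975,.07))])
print(proj(w,P@Rm.T+[Q[0],Q[1],0]).round(1))
g=cv2.cvtColor(im,cv2.COLOR_BGR2GRAY)
for v in(156,160,164,168,171,174,177,180): print(v,g[v,298:350:1].tolist())
print("col322",g[140:200,322].tolist());print("col308",g[140:200,308].tolist())
E
```

```text
tcp [0.5302 0.0935 0.1635] y heading 4.6 tiltz [ 0.  0. -1.] q6 1.54 t 17.25
shift units [1.000e-03 2.400e-02 1.793e+00] yaw units 0.006 (world -0.0 deg)
[ 0.28036828  0.1930204  -1.78250721] 0.10157051650457237
tcp [0.5302 0.0934 0.1635] y heading 4.6 tiltz [ 0. -0. -1.] q6 1.54 t 17.3
shift units [0.003 0.025 1.792] yaw units 0.005 (world -0.0 deg)
[[334.6 174.2]
 [315.9 174.2]
 [341.7 175.7]
 [308.9 175.7]]
156 [254, 254, 254, 250, 239, 210, 219, 253, 254, 254, 254, 254, 254, 254, 254, 254, 254, 254, 254, 254, 254, 254, 254, 254, 254, 254, 254, 254, 254, 254, 254, 254, 254, 254, 254, 254, 254, 254, 254, 254, 254, 254, 254, 254, 254, 254, 254, 254, 254, 254, 254, 254]
160 [248, 254, 254, 248, 240, 214, 213, 244, 248, 249, 249, 249, 239, 243, 243, 244, 244, 243, 244, 244, 244, 244, 243, 244, 244, 244, 243, 243, 243, 244, 244, 244, 244, 243, 244, 244, 244, 244, 244, 244, 244, 239, 249, 250, 250, 250, 251, 250, 250, 250, 250, 250]
164 [235, 252, 254, 248, 239, 216, 173, 163, 163, 169, 156, 254, 255, 255, 255, 255, 255, 255, 255, 255, 255, 255, 255, 255, 255, 255, 255, 255, 255, 255, 2
[... 1298 characters left out ...]
45, 133, 201, 161, 170, 193, 198, 201, 203, 204, 204, 210, 246, 248, 243, 225, 250, 253, 253, 253]
col322 [74, 78, 196, 252, 255, 255, 254, 254, 253, 239, 232, 233, 254, 255, 255, 255, 254, 254, 254, 252, 244, 233, 254, 255, 255, 255, 255, 208, 167, 168, 167, 166, 172, 113, 48, 42, 42, 42, 40, 40, 42, 35, 40, 37, 134, 145, 143, 144, 147, 148, 147, 143, 141, 133, 130, 129, 127, 124, 117, 117]
col308 [76, 76, 201, 252, 255, 255, 254, 253, 253, 239, 232, 232, 254, 255, 255, 255, 254, 254, 253, 251, 249, 245, 224, 184, 156, 141, 138, 147, 177, 186, 190, 240, 233, 226, 227, 227, 227, 227, 228, 227, 228, 228, 229, 229, 229, 229, 230, 230, 230, 230, 206, 212, 217, 218, 217, 218, 217, 218, 218, 217]
```

Request:
step_arm:
  increments:
    - {"xyz": [0,0,0.15],"yaw": 0,"claw": 1}
    - {"xyz": [0,0,0.15],"yaw": 0,"claw": 1}
    - {"xyz": [0,0,0.15],"yaw": 0,"claw": 1}
    - {"xyz": [0,0,0.15],"yaw": 0,"claw": 1}
    - {"xyz": [0,0,0.1],"yaw": 0,"claw": 1}
    - {"xyz": [0,0,0],"yaw": 0,"claw": 1}

```text
clock: 17.9
tcp_pos: [0.5295, 0.0933, 0.1342]
ee_rot: [-2.13, -2.308, 0.002]
force: [0.1, 0.9, -2.5]
width: 0.098
grasp_force: 29.4
```

Request:
step_arm:
  increments:
    - {"xyz": [0,0,0.15],"yaw": 0,"claw": 1}
    - {"xyz": [0,0,0.2],"yaw": 0,"claw": 1}
    - {"xyz": [0,0,0.2],"yaw": 0,"claw": 1}
    - {"xyz": [0,0,0.2],"yaw": 0,"claw": 1}
    - {"xyz": [0,0,0.15],"yaw": 0,"claw": 1}
    - {"xyz": [0,0,0],"yaw": 0,"claw": 1}

```text
clock: 18.5
tcp_pos: [0.5295, 0.0933, 0.0979]
ee_rot: [-2.13, -2.308, 0.002]
force: [-0.1, -0.4, -1.7]
width: 0.095
grasp_force: 29.4
```

Bottom about 6 mm above the floor; creep down to contact.

Request:
step_arm:
  increments:
    - {"xyz": [0,0,0.05],"yaw": 0,"claw": 1}
    - {"xyz": [0,0,0.04],"yaw": 0,"claw": 1}
    - {"xyz": [0,0,0.03],"yaw": 0,"claw": 1}
    - {"xyz": [0,0,0],"yaw": 0,"claw": 1}

```text
clock: 18.9
tcp_pos: [0.5301, 0.0934, 0.0945]
ee_rot: [-2.13, -2.309, -0.0]
force: [-0.7, -1.5, -2.1]
width: 0.094
grasp_force: 29.5
```

Request:
step_arm:
  increments:
    - {"xyz": [0,0,0.03],"yaw": 0,"claw": 1}
    - {"xyz": [0,0,0],"yaw": 0,"claw": 1}

```text
clock: 19.1
tcp_pos: [0.53, 0.0934, 0.0932]
ee_rot: [-2.13, -2.309, 0.0]
force: [-0.3, 0.3, -2.0]
width: 0.096
grasp_force: 29.5
```

Request:
step_arm:
  increments:
    - {"xyz": [0,0,0.03],"yaw": 0,"claw": 1}
    - {"xyz": [0,0,0],"yaw": 0,"claw": 1}

```text
clock: 19.3
tcp_pos: [0.53, 0.0934, 0.0919]
ee_rot: [-2.13, -2.309, 0.0]
force: [0.1, -0.3, -1.9]
width: 0.098
grasp_force: 29.5
```

Request:
step_arm:
  increments:
    - {"xyz": [0,0,0.03],"yaw": 0,"claw": 1}
    - {"xyz": [0,0,0],"yaw": 0,"claw": 1}

```text
clock: 19.5
tcp_pos: [0.5302, 0.0934, 0.0918]
ee_rot: [2.13, 2.309, 0.001]
force: [-1.9, 1.0, 2.7]
width: 0.1
grasp_force: 30.9
```

Request:
step_arm:
  increments:
    - {"xyz": [0,0,0],"yaw": 0,"claw": 0.85}
    - {"xyz": [0,0,0],"yaw": 0,"claw": 0.75}
    - {"xyz": [0,0,0],"yaw": 0,"claw": 0.65}
    - {"xyz": [0,0,0],"yaw": 0,"claw": 0.6}
    - {"xyz": [0,0,0],"yaw": 0,"claw": 0.6}
    - {"xyz": [0,0,-0.2],"yaw": 0,"claw": 0.6}
    - {"xyz": [0,0,-0.5],"yaw": 0,"claw": 0.6}
    - {"xyz": [0,0,-0.8],"yaw": 0,"claw": 0.6}
    - {"xyz": [0,0,-0.8],"yaw": 0,"claw": 0.6}
    - {"xyz": [0,0,-0.7],"yaw": 0,"claw": 0.6}
    - {"xyz": [0,0,0],"yaw": 0,"claw": 0.6}
    - {"xyz": [0,0,0],"yaw": 0,"claw": 0.6}

```text
clock: 20.7
tcp_pos: [0.5309, 0.0934, 0.2124]
ee_rot: [2.129, 2.307, 0.003]
force: [-0.3, 0.1, -0.4]
width: 0.397
grasp_force: 0.0
```

```bash
python3 - <<'E'
from h import *
from plant import ctrl,eyes
import pickle
s=ctrl.state();print(s["tcp_pos"],s["force"],s["width"])
w=eyes.calibration("wrist");im=eyes.snapshot("wrist")[:,:,::-1].copy();cv2.imwrite("pics/w9.png",im)
b=im.astype(int);m=(b[:,:,0]>120)&(b[:,:,2]<90)&(b[:,:,1]<130)
n,l,st,c=cv2.connectedComponentsWithStats(m.astype(np.uint8));print([ (st[i].tolist(),c[i].round(1).tolist()) for i in range(1,n) if st[i,4]>15])
S,Q,K=pickle.load(open("fit.pkl","rb"));Rm=R.from_euler("z",Q[2]).as_matrix()
P=np.array([[x,.021,.012+.073] for x in(-.05,.05)]);print("expected strip ends",proj(w,P@Rm.T+[Q[0],Q[1],0]).round(1))
for j in range(1,n):
    if st[j,4]>15: 
        p=np.argwhere(l==j)[:,::-1];X=(back(w,p,.085)-[Q[0],Q[1],0])@Rm; print(X.min(0).round(4),X.max(0).round(4))
E
```

```text
[0.53088807 0.09341776 0.21240046] [-0.25767349  0.07844846 -0.37293973] 0.39743115155485376
[([322, 167, 3, 10, 27], [323.1, 171.4]), ([322, 178, 2, 11, 19], [322.6, 183.5])]
expected strip ends [[323.7 172.7]
 [323.8 304.4]]
[-0.0539  0.0198  0.085 ] [-0.0478  0.0212  0.085 ]
[-0.0464  0.0198  0.085 ] [-0.0395  0.0205  0.085 ]
```

```bash
python3 -c "
from plant import ctrl
print(ctrl.job_done())"
```

```text
the job is handed in; nothing more can be done
None
```

I handed the job in at about 21 s of the 58 s allowed; the hand-in returned no verdict. From the images the knob was turned about 1.39 rad (±0.1, so little margin over 1.2), and the cassette is down in the empty slot, released, with its shorter plate toward the middle.

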